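Jack up the print bed and hold it

TASK

Move the yellow lever jack to the printing bed and stand it flat on the table with its saddle centred under the red lift mark. Work the black handle pad one full stroke, down to its stop and back up until the bed is down again, then press it fully down a second time and finish while still holding it down with the gripper, so that the bed stays raised on the saddle. Do not touch the bed with the robot, and leave the jar and the two printing blocks where they are.

Things in the scene. Friction and masses are not known exactly. Their poses are not given: they have to be found in the camera images.
- jack: Yellow lever jack, loose, 0.65 to 0.9 kg. Origin on its underside; x points to the saddle end (saddle at x = +85 mm), z up. Base plate 240 x 80 x 10 mm, x = -130 to +110. Carry it by its two upright cheek plates, gripped together from above: 40 mm over both (along y), x = -40 to +45, top 86 mm high; grip at x = 0, 60 to 75 mm high. The handle slopes up between them towards -x.
- saddle (a point): Centre of the top face of the jack's saddle, a dark steel disc 34 mm across. 74 mm above the jack's underside with the handle up; it rises 28 mm at full stroke.
- handle_pad (a point): Centre of the upper face of the black pad (45 x 36 x 12 mm) at the handle's free end. In the jack's frame about x = -95, 114 mm high with the handle up; x = -110, 44 mm high fully down. Press it from above; it springs back up when let go.
- jack_handle (a joint): Handle angle, 0 = up (rest) to 0.52 rad = down on its stop. A spring returns it; pressing takes about 3 N at the top and 6 to 11 N near the stop with the bed on the saddle. The saddle rises in proportion: 54 mm per rad.
- bed_frame: Fixed wooden stand of the printing bed. Origin on the table right below the middle of the front edge of its board; x points from there to the hinge at the far edge, z up. Board: 260 mm in x, 320 in y, top 110 mm high, 0.9 to 1.7 kg, tilts up freely and falls back on its legs (35 mm square, at x = +30 and +245, y = +-140). The space under the lift bracket is open from the front.
- lift_mark (a point): Lift point: underside of the steel bracket, right below the red disc (26 mm) on its top. The bracket, 42 mm wide, 8 thick, sticks out 54 mm from the board's front edge; the point is 32 mm ahead of that edge, 84 mm above the table with the bed down, 10 mm over the lowered saddle, and about 102 mm at full stroke. It lies up to 50 mm either side of the middle and does not slide in use.
- dye_jar: Bystander: amber jar with red lid, 66 mm across, 100 mm high. Origin: centre of its underside.
- print_block: Bystander: dark wooden printing block 80 x 60 mm with a knob, 72 mm high. Origin: centre of its underside.
- leaf_block: Bystander: lighter wooden printing block 80 x 60 mm with a knob, 72 mm high. Origin: centre of its underside.

How it is judged:
On the way, in this order (a step that is already met when the one before it is completed fails the run):
1. the jack stands flat on the table with its saddle under the lift mark (within 12 mm), handle up, bed still down (horizontal distance between saddle and lift_mark below 0.012 m and height (world z) of jack below 0.002 m and angle between jack's own z axis and vertical below 0.03 rad and value of joint jack_handle below 0.1 rad and height (world z) of lift_mark below 0.0865 m and linear speed of jack below 0.02 m/s), for 0.2 s.
2. first stroke: the handle is pressed down to its stop and the jack raises the bed (value of joint jack_handle above 0.47 rad and height (world z) of lift_mark above 0.097 m and contact force between jack and bed_frame above 1 N), for 0.1 s.
3. the handle comes back up and the bed is down again (value of joint jack_handle below 0.12 rad and height (world z) of lift_mark below 0.0865 m), for 0.1 s.
At the end, for the whole second after the job is handed in: The robot still presses the handle down (at least 0.47 rad), the jack stands flat with its saddle within 14 mm of the lift mark, the bed rests on it, its lift mark 97 to 109 mm above the table, untouched by the robot; jar and blocks are within 30 mm of where they stood (all of step 2 and height (world z) of lift_mark below 0.109 m and horizontal distance between saddle and lift_mark below 0.014 m and contact force between any of the fingers, the arm and jack above 1 N and contact force between each of the fingers, the arm and bed_frame below 0.5 N and height (world z) of jack below 0.003 m and angle between jack's own z axis and vertical below 0.03 rad and linear speed of jack below 0.02 m/s and distance of each of dye_jar, print_block, leaf_block from where it was at the start of the episode below 0.03 m); the arm keeps its last pose, push and grip.
It fails at once if the robot pushes on or lifts the bed itself (contact force between any of the fingers, the arm and bed_frame above 3 N).
It fails at once if the jar or a printing block is shifted by more than 30 mm or knocked over (distance of any of dye_jar, print_block, leaf_block from where it was at the start of the episode above 0.03 m or angle between any of dye_jar, print_block, leaf_block's own z axis and vertical above 0.4 rad).
It fails at once if the jack is tipped over (angle between jack's own z axis and vertical above 0.6 rad).
It also fails if it takes over 64 s, if anything falls off the work surface, if the arm or the gripper's body presses on something with over 40 N, if the wrist force passes 120 N, or if a joint passes its speed limit or range.

ROBOT

A 7-joint arm with a two-finger parallel gripper is mounted at the origin on the work surface. World frame = base frame: x ahead of the robot, y to its left, z up, the work surface at z = 0. Lengths are in m, angles in rad, forces in N, time in s.
With the tool pointing down it reaches from about 0.425 to 0.925 m from the base axis. Payload 6.8 kg.
Tool frame: the origin (TCP) lies at the very end of the fingers, on their centre line; the grasp point (between the pads) lies bot.hold_point_z behind it (bot.hold_point_z is the distance from the TCP to the grasp point, in m); x points along the fingers, z is the direction in which the jaws open and shut, and the axes are right-handed (so a half turn about x gives the same grasp; the last joint's range is limited). The gripper opens to 85 mm and grips with 20 to 120 N. Pads are 22 mm wide; open, the fingers measure 114 mm over their backs; the gripper's body (76 mm by 85 mm) begins 54 mm behind the grasp point. The pads swing forward as they close: fully open they stand 13 mm farther back than shut.
Start: joints at [-1.281, 0.477, 0.022, 1.555, -0.011, 1.109, -0.083], TCP at [0.261, 0.622, 0.231] pointing down, gripper open.
Joint ranges: [-2.96, 2.96], [-0.34, 2.1], [-1.41, 1.46], [0.24, 2.44], [-1.37, 4.51], [0.17, 1.92], [-2.96, 2.96]. Speed limits (rad/s): [2.39, 2.39, 3.14, 3.14, 3.14, 3.14, 3.14].

INTERFACE

Orientations are given as a unit quaternion [w, x, y, z].
In Python, from station import bot gives the robot as it stands.
- The arm moves only by the tool drive_tool, never from a script. Its arguments are lists of equal length, an entry for each row: "slide": the shift along the world's x, y, z in mm, a list of three; "turn": the turn, a rotation vector about the world's x, y, z in rad, a list of three; "gripper": the opening, from 0 (shut) to 1 (fully open). A call has 1 to 10 rows; each row is the pose to reach, as a shift and turn from the pose measured when the call began; what a row does not reach only later rows make up. A row lasts 1/10 s, in which the tool goes at most 50 mm and 8.59 degrees, less where a joint would pass 70% of its speed; a pose out of reach is approached as far as the arm can. A call with a gripper value outside its range is refused whole. The fingers move at their own pace and stop on an object; "squeeze" is the grip in N (left out, the last holds). Time passes only in rows, so rows that repeat a pose let the fingers close. It gives the time, the measured TCP pose, the force and the opening at its end, in the units of the state.
- bot.get_obs(): the state, without advancing time (a new reading comes with each control period).
- bot.read_camera(name): name is "scene" or "top"; returns a dict with "color" (420x560x3 uint8, red, green, blue), "fovy" (degrees; the focal length in pixels is half the picture's height over the tangent of half this angle, whatever the lens; pixels are square), "cx", "cy" (the principal point, pixels), "R" (3x3) and "t" (3): a world point X has camera coordinates R X + t. Camera axes: x right, y down, z forward; pixel columns grow to the right and rows downward; lengths in m; the calibration is good to about 2 mm. A picture is of the moment at which its call begins. There is no depth.
- bot.hand_in(): hands the job in, once; it reports no verdict.
The state is a dict: "t": time; "q": joint angles; "joint_vel": joint speeds; "joint_torque": joint torques, N m; "eef_pos": TCP position; "tool_rot": TCP orientation; "contact_force": force on the tool from outside, world axes, zero at the start; "torque": the same for the moment, N m; "gripper_width": opening from 0.0 (shut) to 1.0 (fully open).
Only numpy, scipy, OpenCV 4.12 (cv2) and the standard library are available. Lean on these libraries where they do the work, as an engineer would, in place of code of your own. Each camera call takes 0.05 s, during which the arm holds its last target.

## Working session

There is one attempt and no reset: what is moved stays moved. The work goes in short steps, Python scripts to look and compute and a tool call to move; the robot and the scene stay as the last step left them, time stands still between calls to the robot, and variables do not carry over. Pictures are saved under pics/ and viewed, and the job is handed in when it is done.

Besides the shell and the picture viewer there is one more tool, called after "Emit:" by a JSON object that holds its "api" and its "payload", one argument or row to a line. drive_tool: Moves the arm, as the interface text tells. Its arguments: {"type":"object","properties":{"slide":{"type":"array"},"turn":{"type":"array"},"gripper":{"type":"array"},"squeeze":{"type":"number"}},"required":["slide","turn","gripper"]}

```bash
ls; mkdir -p pics; python3 - <<'E'
from station import bot
import cv2
o=bot.get_obs();print({k:(v if not hasattr(v,'round') else v.round(3) if hasattr(v,'shape') else v) for k,v in o.items()},bot.hold_point_z)
for n in("scene","top"):
    c=bot.read_camera(n);cv2.imwrite(f"pics/{n}0.png",c["color"][:,:,::-1]);print(n,c["fovy"],c["cx"],c["cy"],c["R"],c["t"])
E
```

```text
pics
{'t': 0.0, 'q': array([-1.281,  0.478,  0.022,  1.556, -0.011,  1.109, -0.083]), 'joint_vel': array([ 0.002,  0.001,  0.001,  0.   ,  0.002,  0.001, -0.001]), 'joint_torque': array([-1.0000e-03, -5.9645e+01,  1.6080e+00, -2.8119e+01,  1.3000e-02,
        1.0000e-02,  0.0000e+00]), 'eef_pos': array([0.261, 0.622, 0.23 ]), 'tool_rot': array([ 0.588, -0.392,  0.589,  0.391]), 'contact_force': array([ 0.424,  0.145, -0.154]), 'torque': array([ 0.029, -0.021,  0.037]), 'gripper_width': 1.0057316655823043} 0.0187
scene 47.0993021001628 282.62151928157124 211.25000429385048 [[-0.55809278  0.82967206 -0.01329369]
 [ 0.60771381  0.39777547 -0.68735624]
 [-0.56499236 -0.39168732 -0.72619879]] [ 0.29358414 -0.27768474  1.85434013]
top 52.70020666370688 280.3735485654191 205.2569555987352 [[-0.01122997 -0.999936    0.00137161]
 [-0.99234686  0.01097603 -0.12299283]
 [ 0.1229699  -0.00274232 -0.99240661]] [0.01697577 0.57863004 1.31786368]
```

View pics/scene0.png

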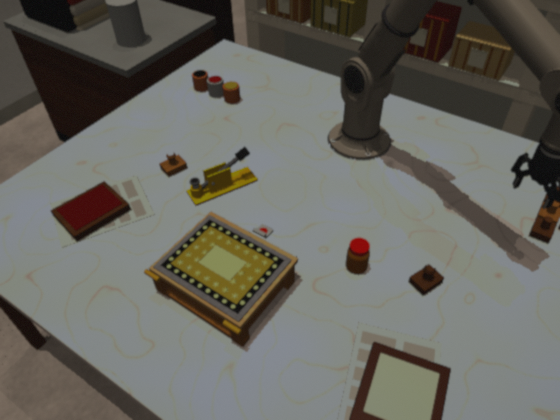

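View pics/top0.png

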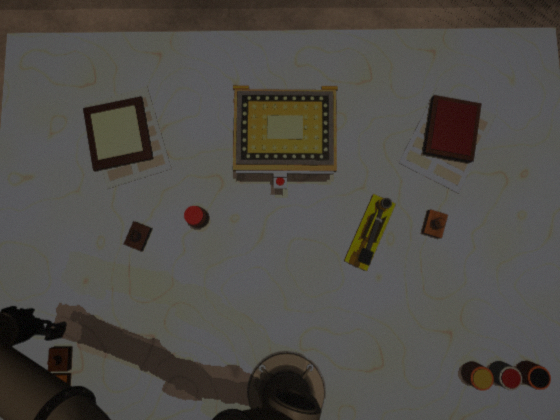

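```bash
cat > h.py <<'E'
from station import bot
import cv2, numpy as np
def ray(c,uv):
    f=c["color"].shape[0]/2/np.tan(np.radians(c["fovy"]/2))
    d=np.array([(uv[0]-c["cx"])/f,(uv[1]-c["cy"])/f,1.]);R=np.array(c["R"]);t=np.array(c["t"])
    return -R.T@t,R.T@d
def onz(c,uv,z):
    o,d=ray(c,uv);return o+d*(z-o[2])/d[2]
def proj(c,X):
    f=c["color"].shape[0]/2/np.tan(np.radians(c["fovy"]/2))
    p=np.array(c["R"])@X+np.array(c["t"]);return np.array([f*p[0]/p[2]+c["cx"],f*p[1]/p[2]+c["cy"]])
def two(c1,u1,c2,u2):
    o1,d1=ray(c1,u1);o2,d2=ray(c2,u2)
    s=np.linalg.lstsq(np.c_[d1,-d2],o2-o1,rcond=None)[0]
    a=o1+s[0]*d1;b=o2+s[1]*d2;return (a+b)/2,np.linalg.norm(a-b)
def crop(c,x,y,w,h,k,name):
    im=np.clip(c["color"][y:y+h,x:x+w,::-1].astype(float)*1.8,0,255).astype(np.uint8)
    cv2.imwrite("pics/"+name,cv2.resize(im,None,fx=k,fy=k,interpolation=cv2.INTER_CUBIC))
E
python3 - <<'E'
from h import *
T=bot.read_camera("top");S=bot.read_camera("scene")
crop(T,330,180,120,100,6,"jt.png");crop(S,150,130,130,90,6,"js.png");crop(T,225,75,120,125,4,"bt.png")
hsv=cv2.cvtColor(T["color"],cv2.COLOR_RGB2HSV)
def blob(c,lo,hi,box):
    hsv=cv2.cvtColor(c["color"],cv2.COLOR_RGB2HSV);h=hsv[...,0].astype(int)
    m=((h>=lo[0])&(h<=hi[0]) if lo[0]<=hi[0] else (h>=lo[0])|(h<=hi[0]))&(hsv[...,1]>=lo[1])&(hsv[...,2]>=lo[2])
    k=np.zeros_like(m);x0,x1,y0,y1=box;k[y0:y1,x0:x1]=1;m&=k
    ys,xs=np.nonzero(m);return m,np.array([xs.mean(),ys.mean()]),len(xs)
m,r,n=blob(T,(172,140,60),(8,0,0),(265,295,172,195));print("red top",r,n,onz(T,r,.092))
m,r2,n=blob(S,(172,120,60),(8,0,0),(250,280,222,240));print("red scene",r2,n,onz(S,r2,.092),two(T,r,S,r2))
for nm,c,box in(("T",T,(335,405,185,280)),("S",S,(180,262,150,210))):
    m,cen,n=blob(c,(22,150,50),(34,0,0),box)
    cs,_=cv2.findContours(m.astype(np.uint8),cv2.RETR_EXTERNAL,cv2.CHAIN_APPROX_NONE);cc=max(cs,key=cv2.contourArea)
    b=cv2.boxPoints(cv2.minAreaRect(np.vstack(cs)));print(nm,n,b.tolist(),[onz(c,p,.01)[:2].round(4).tolist() for p in b])
E
```

```text
red top [279.5        180.86956522] 46 [0.6475401  0.01252212 0.092     ]
red scene [263.58333333 229.625     ] 24 [0.64223956 0.01200649 0.092     ] (array([0.64604005, 0.01352111, 0.09671971]), np.float64(0.002348128172231227))
T 862 [[343.5377502441406, 260.4852600097656], [372.8688659667969, 193.44261169433594], [395.4262390136719, 203.31146240234375], [366.0951232910156, 270.3541259765625]] [[0.4015, -0.1898], [0.6175, -0.2921], [0.5842, -0.3643], [0.3695, -0.261]]
S 974 [[182.16415405273438, 179.0526123046875], [245.97222900390625, 153.22552490234375], [256.67071533203125, 179.65707397460938], [192.86264038085938, 205.48416137695312]] [[0.5501, -0.4101], [0.3142, -0.3064], [0.4091, -0.1882], [0.6278, -0.2922]]
```

View pics/jt.png

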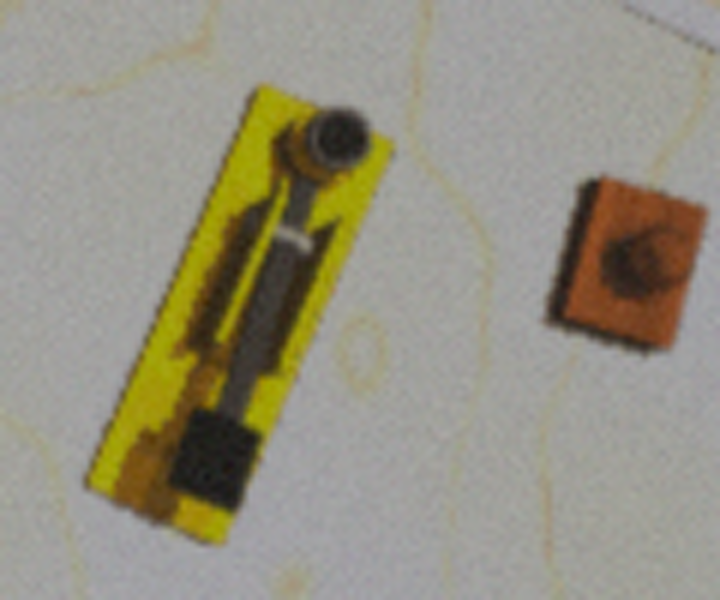

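View pics/js.png

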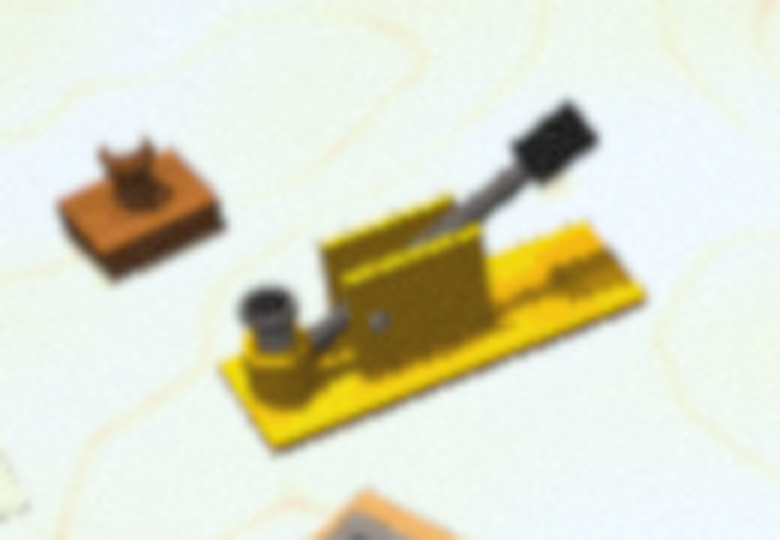

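View pics/bt.png

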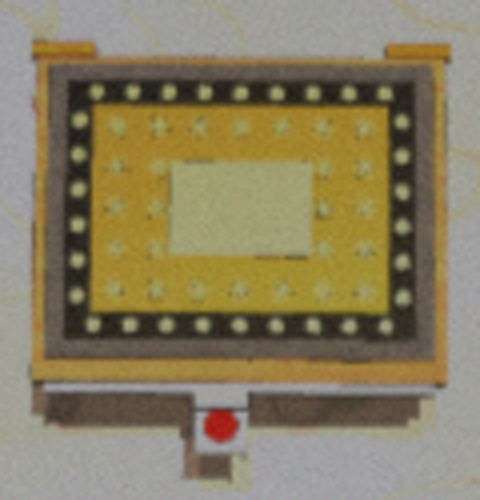

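```bash
cat >> h.py <<'E'
from scipy.spatial.transform import Rotation as Ro
def st():
    o=bot.get_obs();w,x,y,z=o["tool_rot"];M=Ro.from_quat([x,y,z,w]).as_matrix()
    print("t",round(o["t"],2),"p",np.round(o["eef_pos"],4),"x",M[:,0].round(3),"jaw",M[:,2].round(3),"jawang",round(float(np.arctan2(M[1,2],M[0,2])),4),"F",np.round(o["contact_force"],1),"w",round(o["gripper_width"],3),"q",np.round(o["q"],2))
    return o,M
E
python3 - <<'E'
from h import *
st()
T=bot.read_camera("top");S=bot.read_camera("scene")
q=lambda u,v,x,y,k=6:((u+.5)/k-.5+x,(v+.5)/k-.5+y)
print("saddle",onz(T,q(338,137,330,180),.074),onz(S,q(269,303,150,130),.074), two(T,q(338,137,330,180),S,q(269,303,150,130)))
print("pad",two(T,q(215,458,330,180),S,q(556,138,150,130)))
u=np.array([.9025,-.4307]);o=np.array([.5028,-.2814]);print(o+.085*u,o-.095*u)
print("bed front edge top",onz(T,q(35,383,225,75,4),.11),onz(T,q(445,383,225,75,4),.11))
for n,p in(("jar",(196,216)),("pb",(138,236)),("lb",(435,222))):print(n,onz(T,p,.03 if n!='jar' else .1))
E
```

```text
t 0.2 p [0.2613 0.622  0.2307] x [-0.    -0.001 -1.   ] jaw [ 0.387  0.922 -0.001] jawang 1.1731 F [-0.6 -0.6  0.1] w 1.001 q [-1.28  0.48  0.02  1.56 -0.01  1.11 -0.08]
saddle [ 0.57930041 -0.31718693  0.074     ] [ 0.57778223 -0.31664925  0.074     ] (array([ 0.57880349, -0.31636811,  0.07509769]), np.float64(0.0012454956096860815))
pad (array([ 0.41457209, -0.23894642,  0.11341262]), np.float64(0.0017112500211009987))
[ 0.5795125 -0.3180095] [ 0.4170625 -0.2404835]
bed front edge top [0.67824061 0.15270776 0.11      ] [ 0.6748223  -0.15961218  0.11      ]
jar [0.54085117 0.2666632  0.1       ]
pb [0.48610603 0.46378979 0.03      ]
lb [ 0.52017924 -0.48244948  0.03      ]
```

Emit:
{"api": "drive_tool", "payload": {
  "slide": [
    [30,-40,0],
    [60,-80,0],
    [90,-120,0],
    [120,-160,0],
    [150,-200,0],
    [180,-240,0],
    [210,-280,0],
    [240,-320,0],
    [245,-365,0],
    [250,-410,0]
  ],
  "turn": [
    [0,0,0],
    [0,0,0],
    [0,0,0],
    [0,0,0],
    [0,0,0],
    [0,0,0],
    [0,0,0],
    [0,0,-0.02],
    [0,0,-0.04],
    [0,0,-0.047]
  ],
  "gripper": [1,1,1,1,1,1,1,1,1,1]
}}

```text
t: 1.3
eef_pos: [0.5121, 0.21, 0.2309]
tool_rot: [0.598, -0.377, 0.598, 0.377]
contact_force: [0.8, -0.1, -0.1]
gripper_width: 0.999
```

Emit:
{"api": "drive_tool", "payload": {
  "slide": [
    [0,-45,0],
    [0,-90,0],
    [0,-135,0],
    [0,-180,0],
    [0,-225,0],
    [0,-270,0],
    [0,-315,0],
    [0,-360,0],
    [-4,-405,0],
    [-7,-450,0]
  ],
  "turn": [
    [0,0,0],
    [0,0,0],
    [0,0,0],
    [0,0,0],
    [0,0,0],
    [0,0,0],
    [0,0,0],
    [0,0,0],
    [0,0,0],
    [0,0,0]
  ],
  "gripper": [1,1,1,1,1,1,1,1,1,1]
}}

```text
t: 2.3
eef_pos: [0.5048, -0.2417, 0.2312]
tool_rot: [0.598, -0.377, 0.598, 0.377]
contact_force: [0.6, 0.7, 0.1]
gripper_width: 0.997
```

```bash
python3 - <<'E'
from h import *
st()
E
```

```text
t 2.3 p [ 0.5048 -0.2417  0.2312] x [ 0.001 -0.001 -1.   ] jaw [ 0.431  0.902 -0.   ] jawang 1.1247 F [0.6 0.7 0.1] w 0.997 q [-0.01  0.3   0.43  1.86 -0.15  1.01  1.6 ]
```

Emit:
{"api": "drive_tool", "payload": {
  "slide": [
    [-2,-40,0],
    [-2,-40,-40],
    [-2,-40,-80],
    [-2,-40,-110],
    [-2,-40,-140],
    [-2,-40,-160],
    [-2,-40,-180],
    [-2,-40,-181],
    [-2,-40,-181]
  ],
  "turn": [
    [0,0,0],
    [0,0,0],
    [0,0,0],
    [0,0,0],
    [0,0,0],
    [0,0,0],
    [0,0,0],
    [0,0,0],
    [0,0,0]
  ],
  "gripper": [1,1,1,1,1,1,1,1,1]
}}

```text
t: 3.2
eef_pos: [0.5028, -0.2817, 0.0502]
tool_rot: [0.598, -0.377, 0.598, 0.377]
contact_force: [0.1, -0.8, -0.3]
gripper_width: 1.003
```

```bash
python3 - <<'E'
from h import *
st()
S=bot.read_camera("scene");crop(S,140,80,160,130,5,"g1.png")
E
```

```text
t 3.2 p [ 0.5028 -0.2817  0.0502] x [ 0. -0. -1.] jaw [ 0.432  0.902 -0.   ] jawang 1.1246 F [ 0.1 -0.8 -0.3] w 1.003 q [ 0.14  0.57  0.34  1.95 -0.3   0.67  1.8 ]
```

View pics/g1.png

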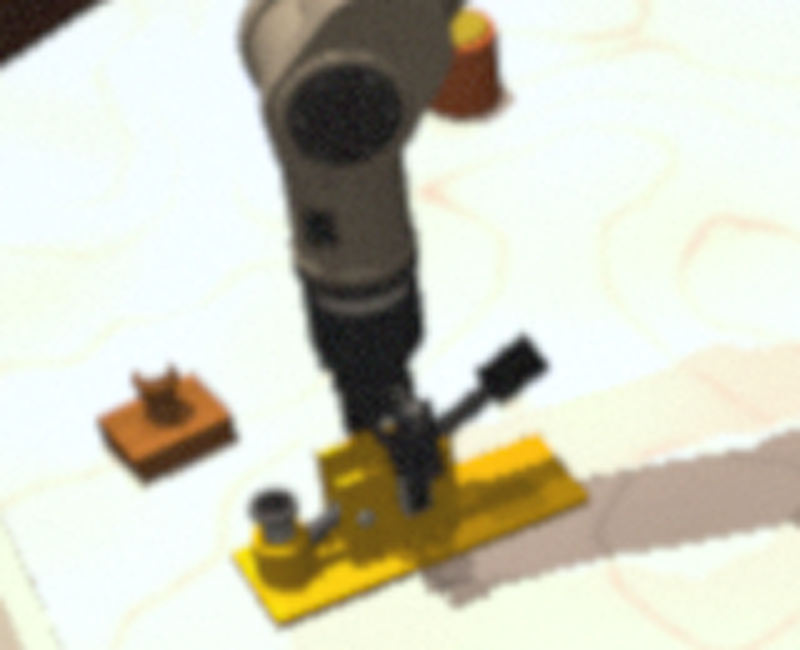

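The gripper straddles the cheeks as planned, with the finger at about (410, 460) and the jack undisturbed. Closing.

Emit:
{"api": "drive_tool", "payload": {
  "slide": [
    [0,0,0],
    [0,0,0],
    [0,0,0],
    [0,0,0],
    [0,0,0],
    [0,0,0],
    [0,0,0],
    [0,0,0],
    [0,0,0],
    [0,0,0]
  ],
  "turn": [
    [0,0,0],
    [0,0,0],
    [0,0,0],
    [0,0,0],
    [0,0,0],
    [0,0,0],
    [0,0,0],
    [0,0,0],
    [0,0,0],
    [0,0,0]
  ],
  "gripper": [0.7,0.5,0.3,0.2,0.2,0.2,0.2,0.2,0.2,0.2],
  "squeeze": 80
}}

```text
t: 4.25
eef_pos: [0.5036, -0.2825, 0.0519]
tool_rot: [0.599, -0.378, 0.598, 0.376]
contact_force: [-1.5, 0.4, 5.5]
gripper_width: 0.458
```

Emit:
{"api": "drive_tool", "payload": {
  "slide": [
    [0,0,2],
    [0,0,10],
    [0,0,25],
    [0,0,45],
    [0,0,60],
    [0,0,60]
  ],
  "turn": [
    [0,0,0],
    [0,0,0],
    [0,0,0],
    [0,0,0],
    [0,0,0],
    [0,0,0]
  ],
  "gripper": [0.2,0.2,0.2,0.2,0.2,0.2]
}}

```text
t: 4.85
eef_pos: [0.5052, -0.2834, 0.1146]
tool_rot: [0.6, -0.379, 0.597, 0.375]
contact_force: [0.4, -0.8, -7.1]
gripper_width: 0.455
```

```bash
python3 - <<'E'
from h import *
st()
S=bot.read_camera("scene");crop(S,140,80,160,130,5,"g2.png")
E
```

```text
t 4.85 p [ 0.5052 -0.2834  0.1146] x [ 0.007 -0.003 -1.   ] jaw [0.432 0.902 0.   ] jawang 1.1243 F [ 0.4 -0.8 -7.1] w 0.455 q [ 0.1   0.48  0.39  1.92 -0.25  0.78  1.76]
```

View pics/g2.png

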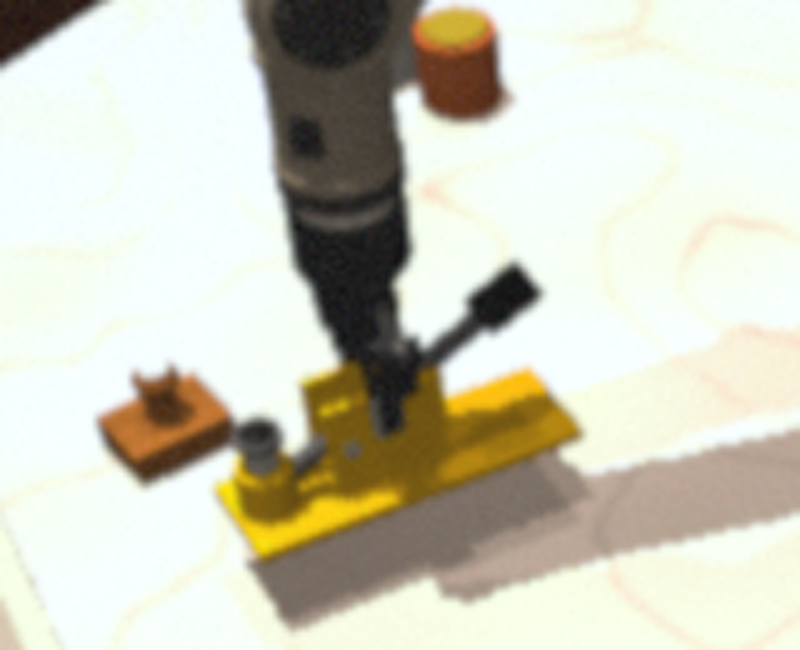

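Emit:
{"api": "drive_tool", "payload": {
  "slide": [
    [-15,20,0],
    [-30,55,0],
    [-35,95,0],
    [-35,135,0],
    [-35,175,0],
    [-35,215,0],
    [-35,250,0],
    [-35,280,0],
    [-35,296,0],
    [-35,296,0]
  ],
  "turn": [
    [0,0,0.03],
    [0,0,0.09],
    [0,0,0.15],
    [0,0,0.21],
    [0,0,0.27],
    [0,0,0.33],
    [0,0,0.38],
    [0,0,0.42],
    [0,0,0.446],
    [0,0,0.446]
  ],
  "gripper": [0.2,0.2,0.2,0.2,0.2,0.2,0.2,0.2,0.2,0.2]
}}

```text
t: 5.9
eef_pos: [0.4691, 0.0158, 0.1127]
tool_rot: [-0.5, 0.502, -0.497, -0.5]
contact_force: [-0.1, -1.2, -7.1]
gripper_width: 0.455
```

```bash
python3 - <<'E'
from h import *
st()
S=bot.read_camera("scene");crop(S,200,120,160,130,5,"g3.png")
T=bot.read_camera("top");crop(T,210,150,130,130,5,"g3t.png")
E
```

```text
t 5.9 p [0.4691 0.0158 0.1127] x [ 0.005  0.001 -1.   ] jaw [-0.005  1.     0.001] jawang 1.5754 F [-0.1 -1.2 -7.1] w 0.455 q [-0.36  0.31  0.23  2.16 -0.11  0.68  1.52]
```

View pics/g3.png

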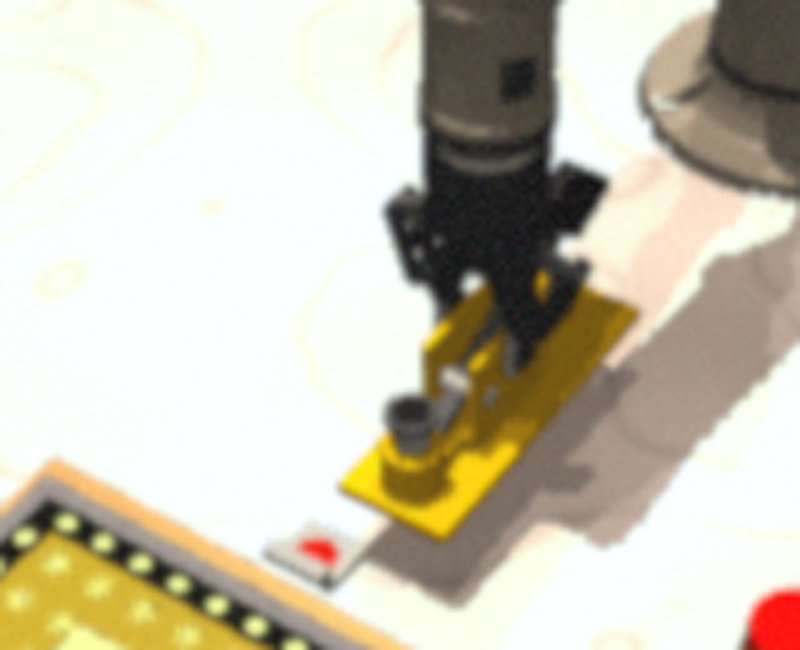

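View pics/g3t.png

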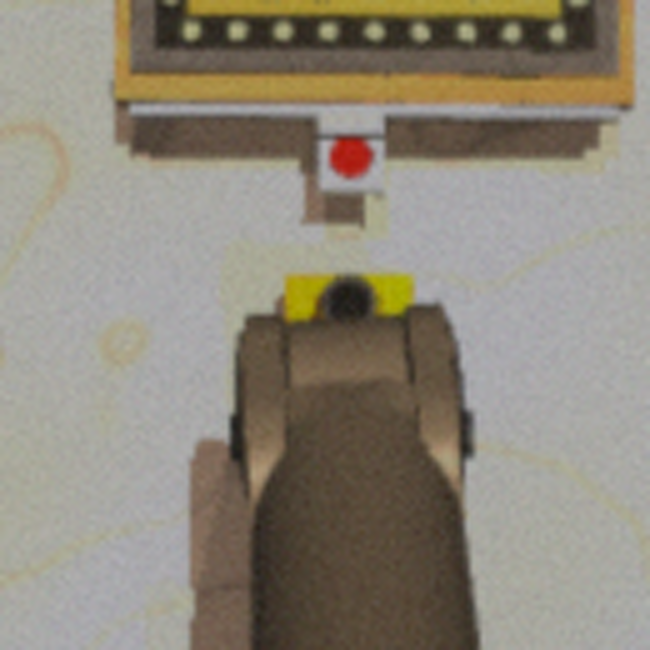

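Emit:
{"api": "drive_tool", "payload": {
  "slide": [
    [0,0,-15],
    [0,0,-30],
    [0,0,-45],
    [0,0,-52],
    [0,0,-57],
    [0,0,-57]
  ],
  "turn": [
    [0,0,0],
    [0,0,0],
    [0,0,0],
    [0,0,0],
    [0,0,0],
    [0,0,0]
  ],
  "gripper": [0.2,0.2,0.2,0.2,0.2,0.2]
}}

```text
t: 6.6
eef_pos: [0.4689, 0.0118, 0.0555]
tool_rot: [0.501, -0.501, 0.5, 0.498]
contact_force: [0.4, 0.2, -8.0]
gripper_width: 0.456
```

```bash
python3 - <<'E'
from h import *
st()
S=bot.read_camera("scene");crop(S,220,160,130,105,6,"g4.png")
T=bot.read_camera("top");crop(T,230,165,100,80,8,"g4t.png")
E
```

```text
t 6.6 p [0.4689 0.0118 0.0555] x [ 0.004 -0.001 -1.   ] jaw [ 0.002  1.    -0.001] jawang 1.5689 F [ 0.4  0.2 -8. ] w 0.456 q [-0.33  0.41  0.2   2.19 -0.16  0.55  1.56]
```

View pics/g4.png

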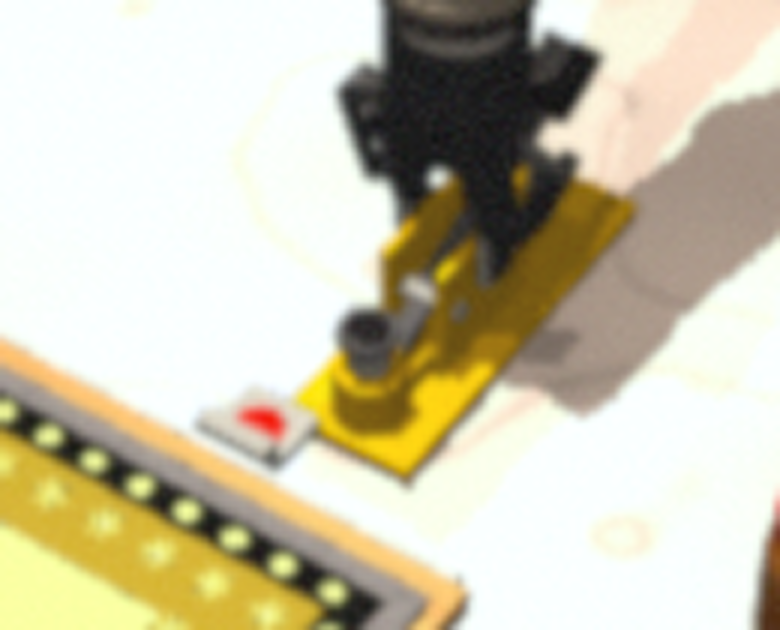

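View pics/g4t.png

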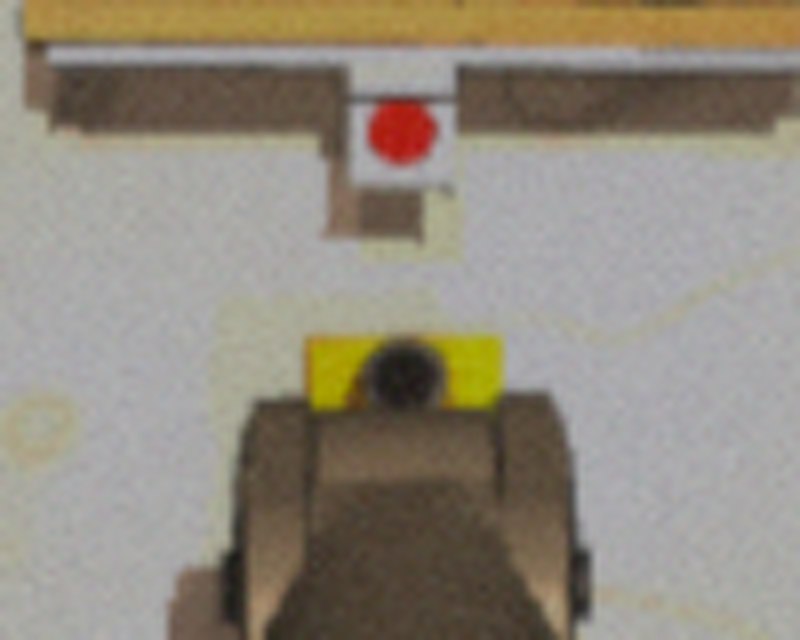

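```bash
python3 - <<'E'
from h import *
T=bot.read_camera("top");S=bot.read_camera("scene")
q=lambda u,v,x,y,k:((u+.5)/k-.5+x,(v+.5)/k-.5+y)
t=lambda u,v,z:onz(T,q(u,v,230,165,8),z).round(4)
print("saddle T",t(405,376,.0775),"S",onz(S,q(367,330,220,160,6),.0775),two(T,q(405,376,230,165,8),S,q(367,330,220,160,6)))
print("mark",t(402,131,.093),"tip",t(402,187,.092),"bracket y",t(349,150,.092),t(458,150,.092))
print("base front corners",t(306,336,.0135),t(502,336,.0135))
E
```

```text
saddle T [0.554  0.0114 0.0775] S [0.55321007 0.0125806  0.0775    ] (array([0.55361834, 0.01202519, 0.07760305]), np.float64(0.0013834233147180664))
mark [0.6471 0.0116 0.093 ] tip [0.6255 0.0118 0.092 ] bracket y [0.6401 0.032  0.092 ] [ 0.6397 -0.0099  0.092 ]
base front corners [0.5777 0.0513 0.0135] [ 0.5768 -0.0282  0.0135]
```

Emit:
{"api": "drive_tool", "payload": {
  "slide": [
    [12,0,0],
    [25,0,0],
    [38,0,0],
    [51,0,0],
    [64,0,0],
    [76,0,0],
    [86,0,0],
    [93,0,0],
    [93,0,0],
    [93,0,0]
  ],
  "turn": [
    [0,0,0],
    [0,0,0],
    [0,0,0],
    [0,0,0],
    [0,0,0],
    [0,0,0],
    [0,0,0],
    [0,0,0],
    [0,0,0],
    [0,0,0]
  ],
  "gripper": [0.2,0.2,0.2,0.2,0.2,0.2,0.2,0.2,0.2,0.2]
}}

```text
t: 7.8
eef_pos: [0.562, 0.0124, 0.0561]
tool_rot: [0.501, -0.501, 0.499, 0.498]
contact_force: [-0.0, 0.5, -7.3]
gripper_width: 0.458
```

```bash
python3 - <<'E'
from h import *
st()
S=bot.read_camera("scene");crop(S,220,160,130,105,6,"g5.png")
E
```

```text
t 7.8 p [0.562  0.0124 0.0561] x [ 0.005 -0.001 -1.   ] jaw [ 0.001  1.    -0.001] jawang 1.5699 F [-0.   0.5 -7.3] w 0.458 q [-0.29  0.53  0.2   1.98 -0.17  0.65  1.59]
```

View pics/g5.png

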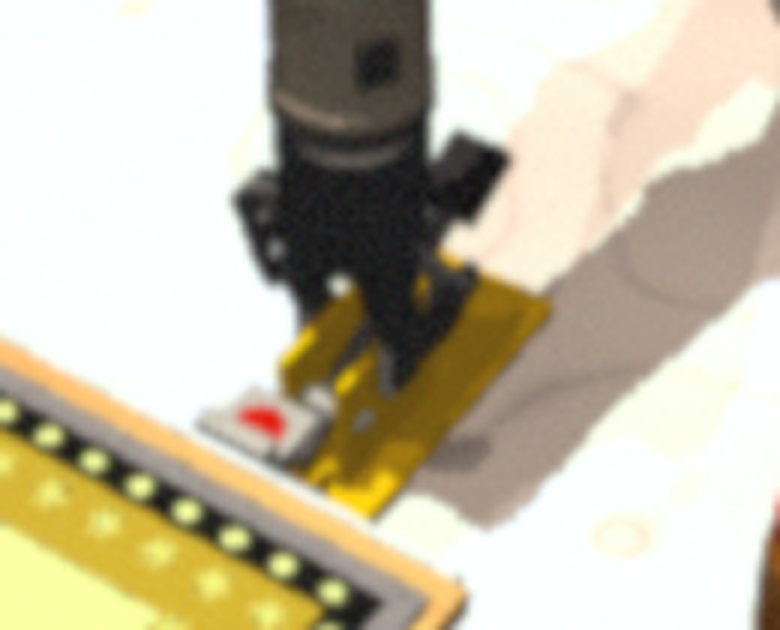

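Emit:
{"api": "drive_tool", "payload": {
  "slide": [
    [0,0,-2],
    [0,0,-3],
    [0,0,-4],
    [0,0,-5],
    [0,0,-5]
  ],
  "turn": [
    [0,0,0],
    [0,0,0],
    [0,0,0],
    [0,0,0],
    [0,0,0]
  ],
  "gripper": [0.2,0.2,0.2,0.2,0.2]
}}

```text
t: 8.35
eef_pos: [0.5614, 0.0123, 0.0519]
tool_rot: [0.501, -0.501, 0.499, 0.499]
contact_force: [-5.5, -1.3, 2.9]
gripper_width: 0.455
```

Emit:
{"api": "drive_tool", "payload": {
  "slide": [
    [0,0,0],
    [0,0,0],
    [0,0,0],
    [0,0,0],
    [0,0,0],
    [0,0,0],
    [0,0,0]
  ],
  "turn": [
    [0,0,0],
    [0,0,0],
    [0,0,0],
    [0,0,0],
    [0,0,0],
    [0,0,0],
    [0,0,0]
  ],
  "gripper": [0.48,0.52,0.6,0.7,0.85,1,1]
}}

```text
t: 9.05
eef_pos: [0.5614, 0.0123, 0.0519]
tool_rot: [0.501, -0.501, 0.499, 0.499]
contact_force: [0.2, -0.7, 0.2]
gripper_width: 1.001
```

Emit:
{"api": "drive_tool", "payload": {
  "slide": [
    [0,0,15],
    [0,0,40],
    [0,0,80],
    [0,0,120],
    [-30,0,140],
    [-70,0,150],
    [-70,0,150]
  ],
  "turn": [
    [0,0,0],
    [0,0,0],
    [0,0,0],
    [0,0,0],
    [0,0,0],
    [0,0,0],
    [0,0,0]
  ],
  "gripper": [1,1,1,1,1,1,1]
}}

```text
t: 9.75
eef_pos: [0.4878, 0.0118, 0.2038]
tool_rot: [0.502, -0.5, 0.499, 0.499]
contact_force: [1.0, 0.1, 0.3]
gripper_width: 0.997
```

```bash
python3 - <<'E'
from h import *
st()
S=bot.read_camera("scene");crop(S,220,160,130,105,6,"g6.png")
T=bot.read_camera("top");crop(T,230,165,100,80,8,"g6t.png")
E
```

```text
t 9.75 p [0.4878 0.0118 0.2038] x [ 0.004  0.001 -1.   ] jaw [0.002 1.    0.001] jawang 1.5691 F [1.  0.1 0.3] w 0.997 q [-0.38  0.2   0.26  2.04 -0.06  0.91  1.48]
```

View pics/g6.png

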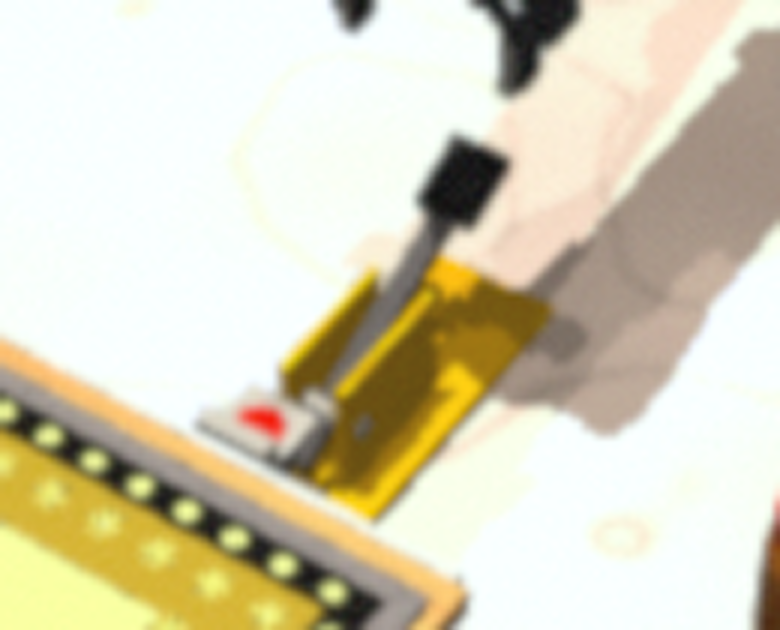

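View pics/g6t.png

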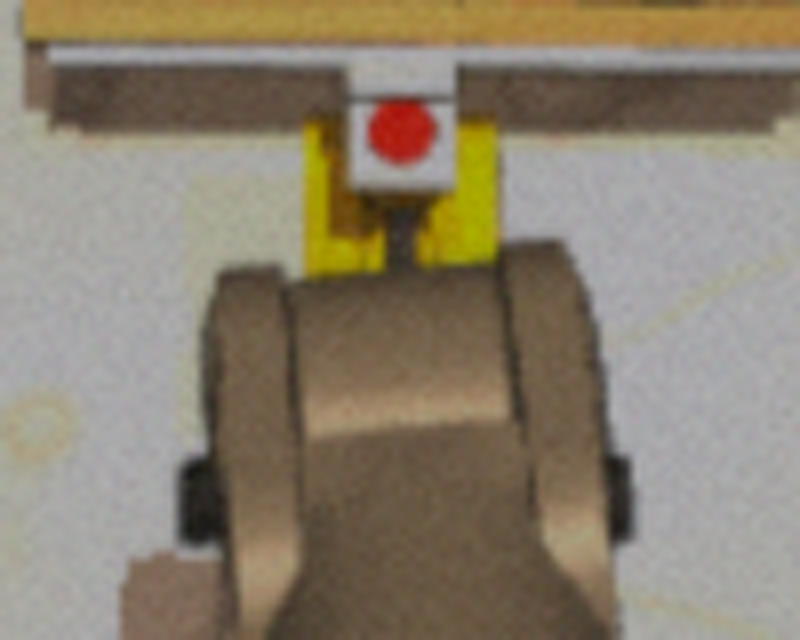

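```bash
python3 - <<'E'
from h import *
T=bot.read_camera("top");S=bot.read_camera("scene")
q=lambda u,v,x,y,k:((u+.5)/k-.5+x,(v+.5)/k-.5+y)
t=lambda u,v,z:onz(T,q(u,v,230,165,8),z).round(4)
print("front corners",t(306,121,.01),t(498,123,.01))
s=lambda u,v,z:onz(S,q(u,v,220,160,6),z).round(4)
print("front corner S",s(374,518,.01),"rear corner",s(551,303,.01),"pad",s(465,180,.114),[s(*p,.114) for p in((455,134),(509,163),(468,212),(420,188))])
E
```

```text
front corners [0.6669 0.0507 0.01  ] [ 0.6652 -0.028   0.01  ]
front corner S [0.6089 0.0533 0.01  ] rear corner [0.4296 0.0494 0.01  ] pad [0.4648 0.015  0.114 ] [array([ 0.4383, -0.0083,  0.114 ]), array([0.4415, 0.0274, 0.114 ]), array([0.4839, 0.0291, 0.114 ]), array([ 0.4826, -0.0013,  0.114 ])]
```

Emit:
{"api": "drive_tool", "payload": {
  "slide": [
    [-10,0,0],
    [-22,0,0],
    [-22,0,0],
    [-22,0,0],
    [-22,0,0],
    [-22,0,0],
    [-22,0,0],
    [-22,0,0]
  ],
  "turn": [
    [0,0,0],
    [0,0,0],
    [0,0,0],
    [0,0,0],
    [0,0,0],
    [0,0,0],
    [0,0,0],
    [0,0,0]
  ],
  "gripper": [0.5,0,0,0,0,0,0,0]
}}

```text
t: 10.75
eef_pos: [0.4704, 0.0124, 0.2024]
tool_rot: [0.502, -0.501, 0.499, 0.498]
contact_force: [-1.1, 0.6, 1.2]
gripper_width: 0.003
```

```bash
python3 - <<'E'
from h import *
st()
T=bot.read_camera("top")
im=T["color"][168:203,262:300,::-1].astype(float);im=np.clip(255*(im/255)**.5*1.2,0,255).astype(np.uint8)
cv2.imwrite("pics/z.png",cv2.resize(im,None,fx=16,fy=16,interpolation=cv2.INTER_CUBIC))
for x in (.660,.666,.672):print(x,[(proj(T,np.array([x,y,.01]))-[262,168]+.5)*16-.5 for y in(.0515,-.0285)])
S=bot.read_camera("scene");crop(S,220,130,130,105,6,"g7.png")
E
```

```text
t 10.75 p [0.4704 0.0124 0.2024] x [ 0.006 -0.    -1.   ] jaw [ 0.001  1.    -0.   ] jawang 1.5696 F [-1.1  0.6  1.2] w 0.003 q [-0.39  0.17  0.26  2.08 -0.05  0.9   1.47]
0.66 [array([ 96.74956168, 227.63309475]), array([487.40536183, 223.40470241])]
0.666 [array([ 96.52935571, 198.76914727]), array([486.97781586, 194.54755544])]
0.672 [array([ 96.30938343, 169.9358325 ]), array([486.55072356, 165.72102913])]
```

View pics/z.png

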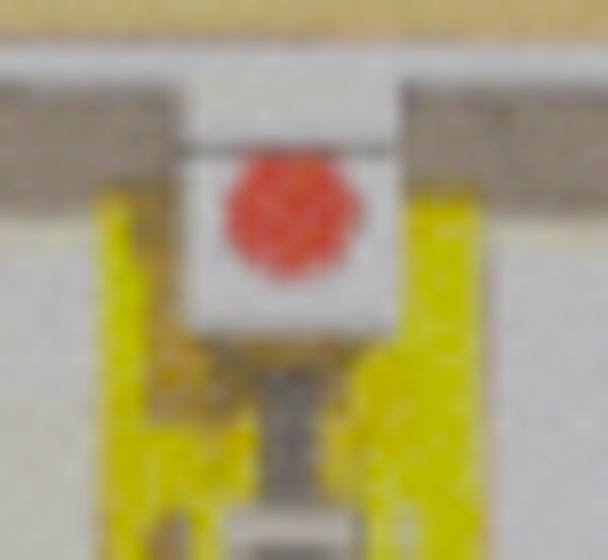

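View pics/g7.png

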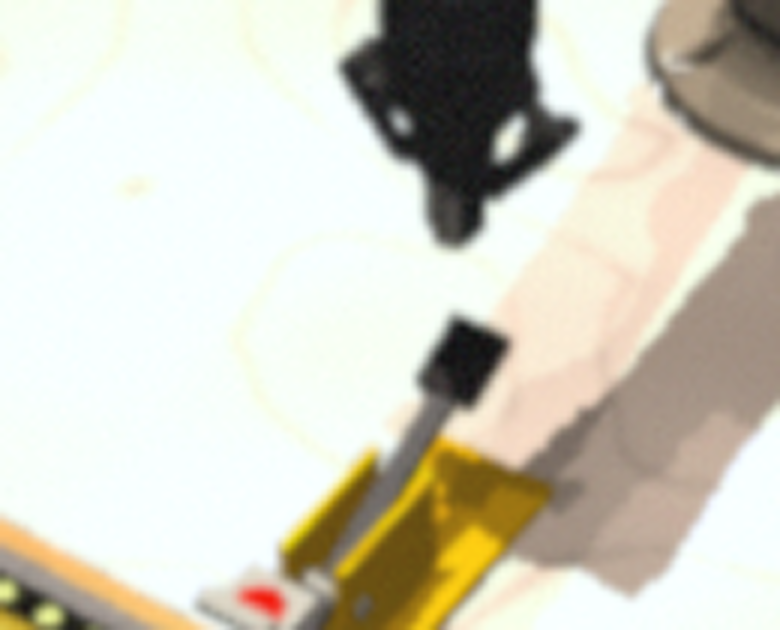

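Emit:
{"api": "drive_tool", "payload": {
  "slide": [
    [-3,-1,-30],
    [-5,-1,-60],
    [-5,-1,-76],
    [-7,-1,-82],
    [-9,-1,-89],
    [-13,-1,-97],
    [-16,-1,-106],
    [-19,-1,-118],
    [-20,-1,-130],
    [-21,-1,-140]
  ],
  "turn": [
    [0,0,0],
    [0,0,0],
    [0,0,0],
    [0,0,0],
    [0,0,0],
    [0,0,0],
    [0,0,0],
    [0,0,0],
    [0,0,0],
    [0,0,0]
  ],
  "gripper": [0,0,0,0,0,0,0,0,0,0]
}}

```text
t: 11.85
eef_pos: [0.4483, 0.0114, 0.062]
tool_rot: [0.501, -0.501, 0.499, 0.499]
contact_force: [-2.5, 0.0, 7.3]
gripper_width: 0.001
```

```bash
python3 - <<'E'
from h import *
st()
S=bot.read_camera("scene");crop(S,220,150,130,105,6,"g8.png")
E
```

```text
t 11.85 p [0.4483 0.0114 0.062 ] x [ 0.004  0.    -1.   ] jaw [0.001 1.    0.   ] jawang 1.5696 F [-2.5  0.   7.3] w 0.001 q [-0.34  0.38  0.21  2.23 -0.15  0.54  1.55]
```

View pics/g8.png

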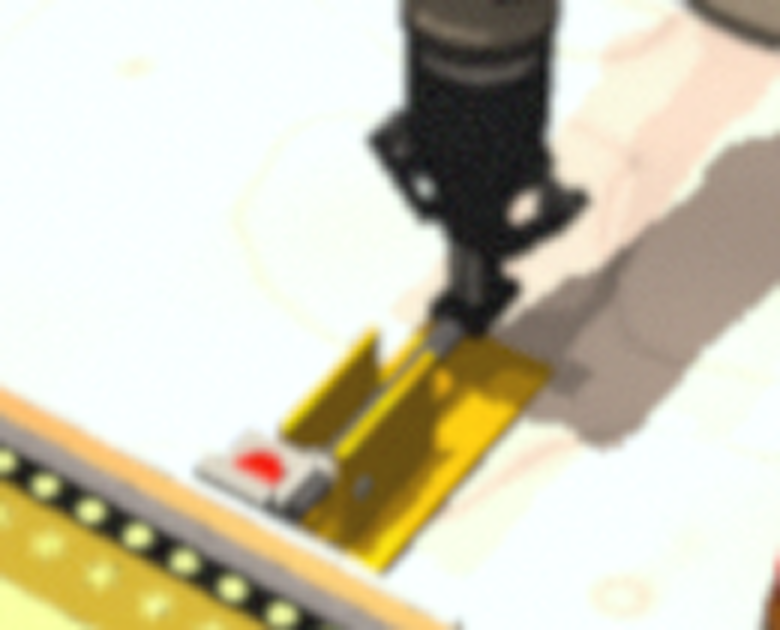

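Emit:
{"api": "drive_tool", "payload": {
  "slide": [
    [0,0,-8],
    [0,0,-14],
    [0,0,-18],
    [0,0,-20],
    [0,0,-21],
    [0,0,-21]
  ],
  "turn": [
    [0,0,0],
    [0,0,0],
    [0,0,0],
    [0,0,0],
    [0,0,0],
    [0,0,0]
  ],
  "gripper": [0,0,0,0,0,0]
}}

```text
t: 12.5
eef_pos: [0.4482, 0.0114, 0.0421]
tool_rot: [0.502, -0.5, 0.499, 0.499]
contact_force: [-10.0, -0.3, 38.1]
gripper_width: 0.001
```

```bash
python3 - <<'E'
from h import *
st()
S=bot.read_camera("scene");crop(S,220,150,130,105,6,"g9.png")
E
```

```text
t 12.5 p [0.4482 0.0114 0.0421] x [ 0.004  0.001 -1.   ] jaw [0.002 1.    0.001] jawang 1.5691 F [-10.   -0.3  38.1] w 0.001 q [-0.32  0.42  0.19  2.24 -0.16  0.49  1.56]
```

View pics/g9.png

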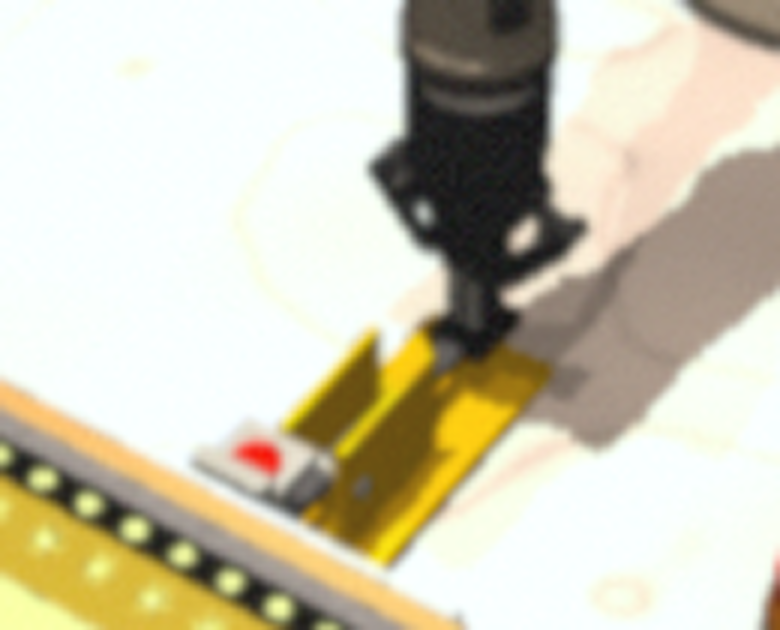

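Emit:
{"api": "drive_tool", "payload": {
  "slide": [
    [0,0,0],
    [0,0,0],
    [0,0,0]
  ],
  "turn": [
    [0,0,0],
    [0,0,0],
    [0,0,0]
  ],
  "gripper": [0,0,0]
}}

```text
t: 12.85
eef_pos: [0.4481, 0.0114, 0.0434]
tool_rot: [0.502, -0.5, 0.499, 0.499]
contact_force: [-6.7, -1.0, 21.3]
gripper_width: 0.002
```

Emit:
{"api": "drive_tool", "payload": {
  "slide": [
    [0,0,8],
    [0,0,18],
    [1,0,28],
    [3,0,38],
    [6,0,48],
    [9,0,57],
    [13,0,67],
    [16,0,78],
    [16,0,98],
    [16,0,98]
  ],
  "turn": [
    [0,0,0],
    [0,0,0],
    [0,0,0],
    [0,0,0],
    [0,0,0],
    [0,0,0],
    [0,0,0],
    [0,0,0],
    [0,0,0],
    [0,0,0]
  ],
  "gripper": [0,0,0,0,0,0,0,0,0,0]
}}

```text
t: 13.85
eef_pos: [0.4657, 0.0116, 0.1435]
tool_rot: [0.503, -0.501, 0.498, 0.498]
contact_force: [0.6, -0.3, -0.4]
gripper_width: 0.002
```

```bash
python3 - <<'E'
from h import *
st()
S=bot.read_camera("scene");crop(S,220,150,130,105,6,"g10.png")
T=bot.read_camera("top");crop(T,230,165,100,80,8,"g10t.png")
E
```

```text
t 13.85 p [0.4657 0.0116 0.1435] x [ 0.008  0.003 -1.   ] jaw [0.002 1.    0.003] jawang 1.5686 F [ 0.6 -0.3 -0.4] w 0.002 q [-0.37  0.25  0.25  2.15 -0.09  0.75  1.5 ]
```

View pics/g10.png

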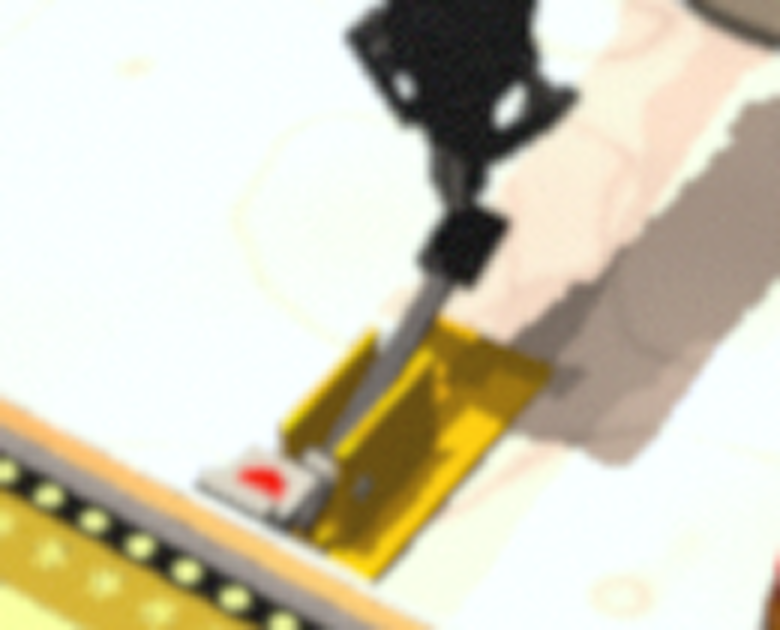

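View pics/g10t.png

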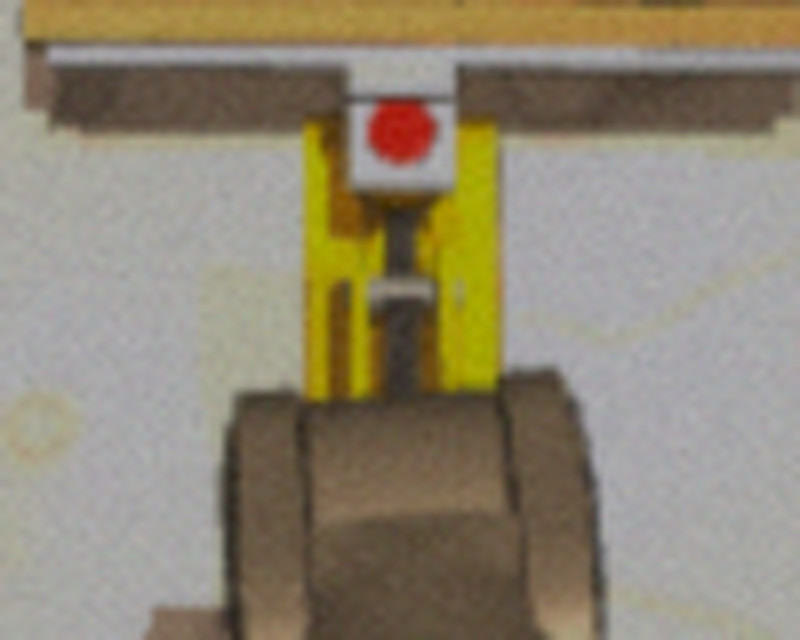

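Emit:
{"api": "drive_tool", "payload": {
  "slide": [
    [0,0,-18],
    [-2,0,-25],
    [-5,0,-33],
    [-9,0,-42],
    [-12,0,-51],
    [-15,0,-63],
    [-16,0,-74],
    [-17,0,-84],
    [-17,0,-93],
    [-17,0,-99]
  ],
  "turn": [
    [0,0,0],
    [0,0,0],
    [0,0,0],
    [0,0,0],
    [0,0,0],
    [0,0,0],
    [0,0,0],
    [0,0,0],
    [0,0,0],
    [0,0,0]
  ],
  "gripper": [0,0,0,0,0,0,0,0,0,0]
}}

```text
t: 14.95
eef_pos: [0.4471, 0.0116, 0.0423]
tool_rot: [0.502, -0.5, 0.499, 0.499]
contact_force: [-7.3, 0.5, 35.4]
gripper_width: 0.0
```

Emit:
{"api": "drive_tool", "payload": {
  "slide": [
    [0,0,-1],
    [0,0,-2],
    [0,0,-2],
    [0,0,-2]
  ],
  "turn": [
    [0,0,0],
    [0,0,0],
    [0,0,0],
    [0,0,0]
  ],
  "gripper": [0,0,0,0]
}}

```text
t: 15.35
eef_pos: [0.4471, 0.0116, 0.0421]
tool_rot: [0.503, -0.5, 0.498, 0.499]
contact_force: [-8.6, -0.4, 37.7]
gripper_width: -0.007
```

```bash
python3 - <<'E'
from h import *
st()
S=bot.read_camera("scene");crop(S,220,150,130,105,6,"g11.png")
T=bot.read_camera("top");crop(T,230,165,100,80,8,"g11t.png")
hs=cv2.cvtColor(T["color"],cv2.COLOR_RGB2HSV);m=((hs[...,0]>172)|(hs[...,0]<8))&(hs[...,1]>140)&(hs[...,2]>60)
ys,xs=np.nonzero(m[172:195,265:295]);print(xs.mean()+265,ys.mean()+172,len(xs))
st()
E
```

```text
t 15.35 p [0.4471 0.0116 0.0421] x [ 0.005  0.004 -1.   ] jaw [0.003 1.    0.004] jawang 1.5681 F [-8.6 -0.4 37.7] w -0.007 q [-0.32  0.42  0.19  2.25 -0.17  0.49  1.57]
279.5769230769231 179.3653846153846 52
t 15.45 p [0.4471 0.0116 0.0421] x [ 0.005  0.004 -1.   ] jaw [0.003 1.    0.004] jawang 1.5682 F [-9.7  0.3 37. ] w -0.001 q [-0.32  0.42  0.19  2.25 -0.17  0.49  1.57]
```

View pics/g11.png

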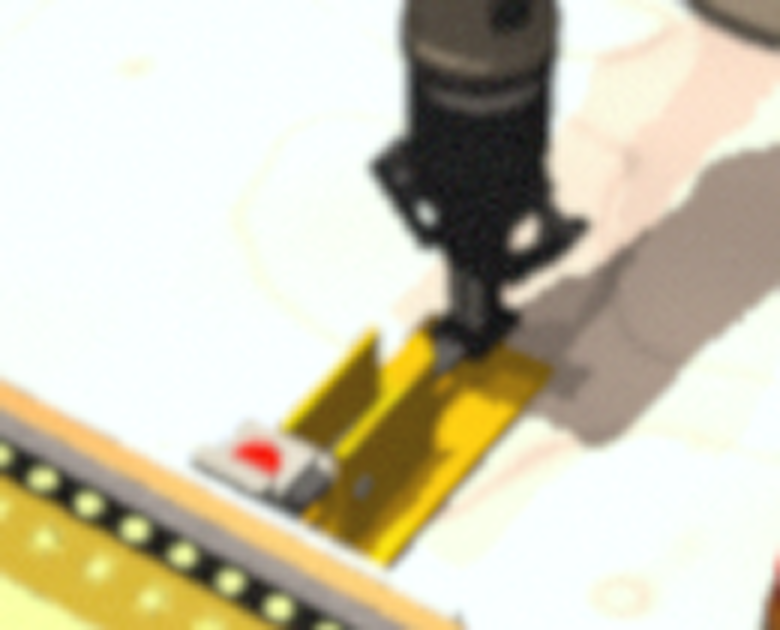

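View pics/g11t.png

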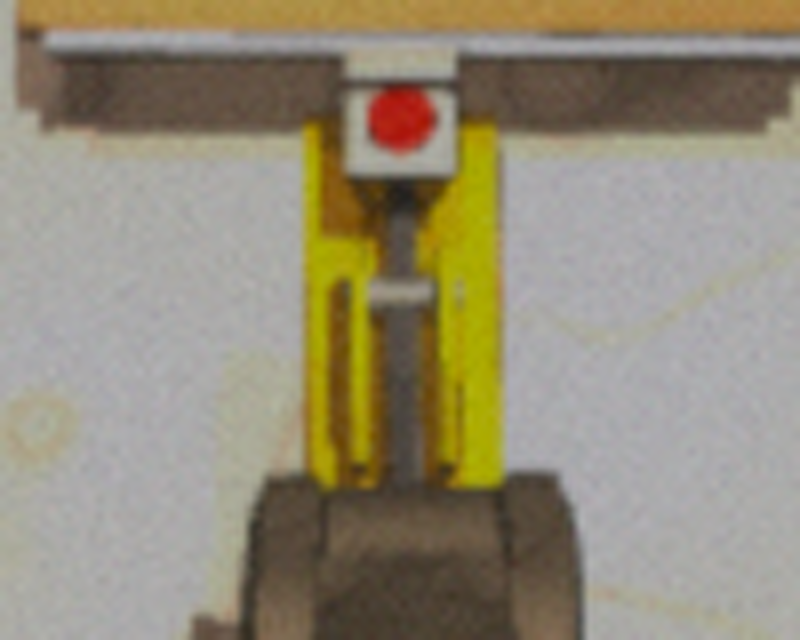

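Emit:
{"api": "drive_tool", "payload": {
  "slide": [
    [0,0,0],
    [0,0,0],
    [0,0,0],
    [0,0,0]
  ],
  "turn": [
    [0,0,0],
    [0,0,0],
    [0,0,0],
    [0,0,0]
  ],
  "gripper": [0,0,0,0]
}}

```text
t: 15.85
eef_pos: [0.447, 0.0116, 0.0431]
tool_rot: [0.503, -0.5, 0.498, 0.499]
contact_force: [-6.3, 0.1, 24.4]
gripper_width: -0.005
```

```bash
python3 - <<'E'
from h import *
T=bot.read_camera("top");S=bot.read_camera("scene")
q=lambda u,v,x,y,k:((u+.5)/k-.5+x,(v+.5)/k-.5+y)
hs=cv2.cvtColor(T["color"],cv2.COLOR_RGB2HSV);m=((hs[...,0]>172)|(hs[...,0]<8))&(hs[...,1]>140)&(hs[...,2]>60)
ys,xs=np.nonzero(m[172:195,265:295]);u=(xs.mean()+265,ys.mean()+172)
o,d=ray(T,u);print("mark row",u,"z if x=.6465:",(o+d*(.6465-o[0])/d[0]), onz(T,u,.111))
st();cv2.imwrite("pics/last.png",np.clip(T["color"][:,:,::-1].astype(float)*1.8,0,255).astype(np.uint8))
E
```

```text
mark row (np.float64(279.64150943396226), np.float64(179.32075471698113)) z if x=.6465: [0.6465     0.01208682 0.12352454] [0.64883601 0.01206536 0.111     ]
t 15.95 p [0.447  0.0116 0.043 ] x [ 0.006  0.004 -1.   ] jaw [0.003 1.    0.004] jawang 1.5678 F [-5.8  0.2 24.9] w 0.002 q [-0.32  0.41  0.19  2.25 -0.17  0.49  1.57]
```

View pics/last.png

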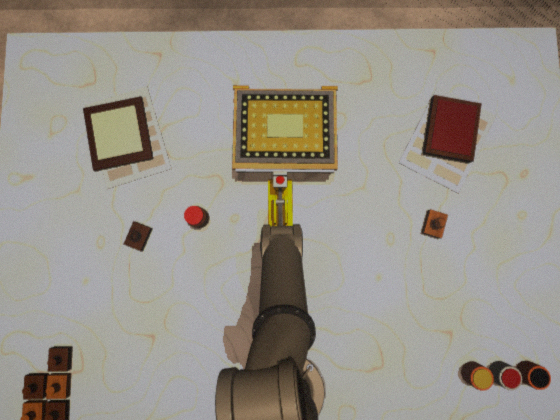

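```bash
python3 -c "
from station import bot
print(bot.hand_in())"
```

```text
the job is handed in; nothing more can be done
None
```

I moved the jack to the bed by its cheek plates and slid it in low from the front. I set it down under the lift mark, worked one full stroke, then pressed the handle down a second time. I handed in at about 16 s with the gripper still pressing it.

**Last checks**
- **Handle:** the fingertips are at z = 43 mm, where the pad should be at about 44 mm fully down. They push with about 25 N, well over the 6–11 N the spring and bed need, so the handle is on its stop.
- **Bed:** both views show it visibly raised on the saddle, with the robot clear of it. I did not get a precise height for the lift mark, because the top camera sees height poorly. Assuming the mark had not moved in x gave about 123 mm for the disc on top, against the 111 mm or so expected. Assuming 111 mm instead shifts the mark only about 2 mm in x, so the reading cannot settle the height.
- **First stroke:** I held the handle on its stop for about 0.3 s, at 38 N and then 21 N. On the way back up, the pictures showed the handle at rest and the bed down.
- **Saddle position:** my estimates disagreed slightly. The gripper's travel put the saddle at x = 0.646 m and the base edges at about 0.644 m, against a mark at 0.647–0.649 m. That is an offset of about 1–5 mm, inside the 12 and 14 mm limits.
- **Bystanders:** the jar and both printing blocks are at the same pixels in the top view as at the start.

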